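# Open the paddle-latched specimen cabinet

### The job

Open the small grey specimen cabinet: lift the steel paddle on its door just far enough to free the hidden pawl, without forcing the paddle against its stop or pulling hard on the door while it is still latched, and swing the door open to roughly a right angle. Then let go so that the paddle drops back to level and the door stays open, and leave the other things on the bench and on the cabinet undisturbed.

Things in the scene. Friction and masses are not known exactly. Their poses are not given: they have to be found in the camera images.
- cabinet: Grey steel cabinet fixed to the bench, 220 deep (x) x 220 wide (y) x 230 mm high. Origin: centre of its underside; x points to its back, y to its left as seen from the robot, z up. Its door is on the front (-x) side.
- door (a joint): Angle of the cabinet door, rad: 0 shut, grows as it opens toward the robot, stop at 1.75. Vertical hinge at the door's left (+y) edge; a little hinge friction (about 0.15 N m), so the door stays where it is left. While latched it has only about 0.035 rad of play.
- door_hinge (a point): Point on the door's vertical hinge line at the height of the paddle's pivot. Its axes turn with the door: -y runs along the door to its free edge, -x straight out of its front. Seen from above the door opens clockwise. Door 200 mm wide, 210 mm high (lower edge 10 mm above the bench), 12 mm thick, front face at x = -12 mm here.
- paddle: Steel latch paddle: level blade 36 mm wide (y), 8 mm thick, out 80 mm from the door's face, its end lip reaching 12 mm below mid-plane. Origin on its pivot line (along y), at (-6, -150, 0) mm in the door_hinge frame, 175 mm above the bench; the blade runs to x = -92 mm. Lifting its end turns it about y (z axis leans by the lift angle). A spring returns it: 3 N at the tab to start, 8 N at 0.7 rad.
- paddle_tab (a point): Place to pinch the blade: on its mid-plane and centre line, 70 mm out from the pivot. Pinch from above across the 36 mm width; both sides are free. The blade can pivot between the pads as it is lifted; their friction adds some 7 N at a 30 N grip, reached in the first 5 mm, then a slow rise. Keep it lifted until the door has opened 0.15 rad; past there it may go up to 0.95 rad.
- jar: Closed clear jar, 60 mm diameter, 90 mm high, standing on the cabinet's top; origin at the centre of its underside. Bystander.
- flask: White bottle, 64 mm diameter, 150 mm high, standing to the left; origin at the centre of its underside. Bystander.
- bar_a: Loose wooden bar 160 x 35 x 30 mm lying to the right in front of the cabinet; origin at the centre of its underside, long side along x. Bystander.
- bar_b: Loose wooden bar 180 x 30 x 25 mm, farther right; origin at the centre of its underside, long side along x. Bystander.
- latch (a point): Centre of the latch plate on the door's face. Hidden behind it, a pawl on the paddle hooks a strike in the cabinet, set differently each time: the pawl drops clear at a lift of 0.1 to 0.65 rad, and only 0.07 rad later (5 mm at the tab) meets a rigid ledge, felt as a stop. Over 20 N between pawl and strike harms it: 11 N of lift beyond the load before the ledge, or a 20 N pull while latched.
- chip: Loose wooden offcut 70 x 50 x 12 mm lying on the right; origin at the centre of its underside. Bystander.
- brush: Flat paint brush lying on the left, along its x; origin under its middle. Bystander.
- driver: Screwdriver lying on the right, along its x; origin under its middle. Bystander.

How it is judged:
By the outcome, as a careful person would: the job done as asked, in the order asked, and still so for the second after the job is handed in, with the robot touching nothing.
It also fails if it takes over 72 s, if anything falls off the work surface, if the arm or the gripper's body presses on something with over 40 N, if the wrist force passes 120 N, or if a joint passes its speed limit or range.

### The arm

A 6-joint arm with a two-finger parallel gripper is mounted at the origin on the work surface. World frame = base frame: x ahead of the robot, y to its left, z up, the work surface at z = 0. Lengths are in m, angles in rad, forces in N, time in s.
With the tool pointing down it reaches from about 0.225 to 0.875 m from the base axis. Payload 3.4 kg.
Tool frame: the origin (TCP) lies at the very end of the fingers, on their centre line; the grasp point (between the pads) lies 19 mm behind it; z points along the fingers, y is the line along which they close (so a half turn about z gives the same grasp; the last joint's range is limited). The gripper opens to 85 mm and grips with 20 to 120 N. Pads are 22 mm wide; open, the fingers measure 114 mm over their backs; the gripper's body (76 mm by 85 mm) begins 54 mm behind the grasp point. The pads swing forward as they close: fully open they stand 13 mm farther back than shut.
Start: joints at [1.193, 0.276, 1.505, -0, 1.361, -0.121], TCP at [0.146, 0.556, 0.231] pointing down, gripper open.
Joint ranges: [-2.89, 2.89], [-0.75, 2.08], [0.22, 2.7], [-1.18, 4.32], [0.11, 2.71], [-2.7, 2.7]. Speed limits (rad/s): [2.57, 2.57, 3.14, 3.14, 3.14, 3.14].

### API

Orientations are given as a unit quaternion [w, x, y, z].
In Python, from rig import manip, eyes gives the robot as it stands.
- The arm moves only by the tool servo_tool, never from a script. Its argument "series" is text: rows parted by semicolons, each of 7 numbers parted by spaces: the shift along the tool's x, y, z in m, then the turn, a rotation vector about the tool's x, y, z in degrees, then the closure, from 0 (fully open) to 1 (shut). In form: dx dy dz ax ay az fingers; .... A call has 1 to 5 rows; each row is the pose to reach, as a shift and turn from the pose commanded when the call began, along the tool's axes at that moment; what a row does not reach only later rows make up. A row lasts 1/10 s, in which the tool goes at most 50 mm and 8.59 degrees, less where a joint would pass 70% of its speed; a pose out of reach is approached as far as the arm can. A call with a gripper value outside its range is refused whole. The fingers move at their own pace and stop on an object; "squeeze" is the grip in N (left out, the last holds). Time passes only in rows, so rows that repeat a pose let the fingers close. It gives the time, the measured TCP pose, the force, the opening and the grip force at its end, in the units of the state.
- manip.get_state(): the state, without advancing time (a new reading comes with each control period).
- eyes.get_image(name): name is "scene" or "top" or "wrist"; returns the picture (420x560x3 uint8, red, green, blue); there is no depth.
- eyes.camera_info(name): a dict with "fx", "fy", "cx", "cy" (pixels), "eye" and "orientation" of the camera in the world. Camera axes: x right, y down, z forward; pixel columns grow to the right and rows downward; lengths in m; the calibration is good to about 2 mm. A picture is of the moment at which its call begins: read the wrist's pose just before it. camera_info takes no time and is no camera call; for the wrist camera it gives the pose at the moment of the call.
- manip.sign_off(): hands the job in; it is judged then, once.
The state is a dict: "clock": time; "qpos": joint angles; "qd": joint speeds; "effort": joint torques, N m; "position": TCP position; "ee_rot": TCP orientation; "contact_force": force on the tool from outside, world axes, zero at the start; "moment": the same for the moment, N m; "width": finger opening in m; "gripper_force": force on a finger pad.
Only numpy, scipy, OpenCV 4.12 (cv2) and the standard library are available. Lean on these libraries where they do the work, as an engineer would, in place of code of your own. Each camera call takes 0.05 s, during which the arm holds its last target. There are 200 camera calls.

## Working session

There is one attempt and no reset: what is moved stays moved. The work goes in short steps, Python scripts to look and compute and a tool call to move; the robot and the scene stay as the last step left them, time stands still between calls to the robot, and variables do not carry over. Pictures are saved under pics/ and viewed, at most 10 in all, crops included, and the job is handed in when it is done.

Besides the shell and the picture viewer there is one more tool, called after "Call:" as name(argument=value, ...) on one line, values as JSON. servo_tool: Moves the arm, as the interface text tells. Its arguments: {"type":"object","properties":{"series":{"type":"string"},"squeeze":{"type":"number"}},"required":["series"]}

```bash
mkdir -p pics
python3 - <<'E'
from rig import manip, eyes
import cv2
for n in ("scene","top"):
    cv2.imwrite(f"pics/{n}0.png",eyes.get_image(n)[:,:,::-1]); print(n,eyes.camera_info(n))
s=manip.get_state(); print(s)
E
```

```text
scene {'fx': 387.467524410635, 'fy': 387.467524410635, 'cx': 284.3593575405829, 'cy': 215.13233734052125, 'eye': array([ 0.27027075, -0.86414039,  0.84109267]), 'orientation': array([-0.42798509,  0.88379373, -0.17011996,  0.0824415 ])}
top {'fx': 378.86048379832744, 'fy': 378.86048379832744, 'cx': 279.3676585300287, 'cy': 213.53382520058724, 'eye': array([ 0.36659429, -0.01254318,  1.16809992]), 'orientation': array([ 0.08275612, -0.69871737,  0.7062108 , -0.07881477])}
{'clock': 0.1, 'qpos': array([ 1.19295198e+00,  2.76540986e-01,  1.50603884e+00,  1.29400548e-05,
        1.36068480e+00, -1.21005150e-01]), 'qd': array([ 4.06722664e-04,  4.78447620e-05, -3.76459142e-03, -2.74722711e-04,
        7.63828017e-04,  7.44635649e-04]), 'effort': array([ 1.28094416e-03, -4.17700446e+01, -2.46404886e+01, -1.49204589e-04,
        5.97257880e-03,  2.85385266e-05]), 'position': array([0.1458895 , 0.55568856, 0.23050806]), 'ee_rot': array([-2.12491776e-04,  1.28068216e-01,  9.91765009e-01, -8.08557064e-04]), 'contact_force': array([-0.31864444,  0.08033058, -0.01211271]), 'moment': array([-0.01714635, -0.05083956, -0.01235674]), 'gripper_force': 0.0, 'width': 0.08542409902901413}
```

View pics/scene0.png

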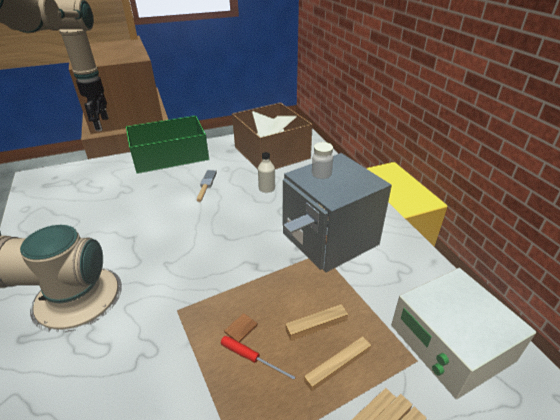

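View pics/top0.png

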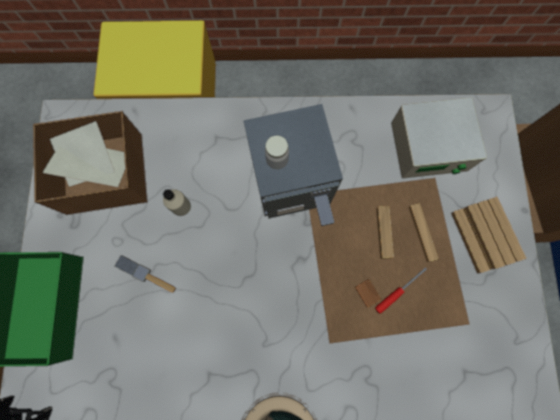

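The scene view shows the cabinet at about (335,210) with its paddle at (300,222). In the top view the cabinet top has corners at about (244,120), (322,106), (340,178) and (259,196), and the blade runs from (316,193) to (326,224). I'll take an enlarged crop for precise corners.

Run:
```python
import cv2,numpy as np
a=cv2.imread("pics/top0.png")[95:235,235:365]; b=cv2.imread("pics/scene0.png")[145:285,270:400]
f=lambda i:cv2.resize(i,None,fx=3,fy=4*3/4,interpolation=cv2.INTER_CUBIC)
o=np.hstack([f(a),f(b)]); o=np.clip(o*1.6,0,255).astype('uint8'); cv2.imwrite("pics/crop.png",o);print(o.shape)
```

```text
(420, 780, 3)
```

View pics/crop.png

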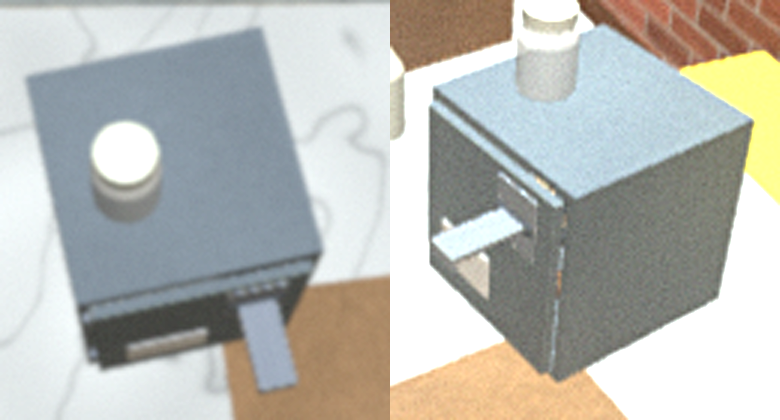

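```bash
cat > h.py <<'E'
import numpy as np, cv2
from scipy.spatial.transform import Rotation as R
from scipy.optimize import least_squares
from rig import manip, eyes
def proj(info,P):
    q=info["orientation"]; Rm=R.from_quat(np.r_[q[1:],q[0]]).as_matrix()
    c=(np.atleast_2d(P)-info["eye"])@Rm
    return np.c_[info["fx"]*c[:,0]/c[:,2]+info["cx"],info["fy"]*c[:,1]/c[:,2]+info["cy"]]
def ray(info,uv,z):
    q=info["orientation"]; Rm=R.from_quat(np.r_[q[1:],q[0]]).as_matrix()
    d=Rm@[(uv[0]-info["cx"])/info["fx"],(uv[1]-info["cy"])/info["fy"],1]
    return info["eye"]+d*(z-info["eye"][2])/d[2]
E
python3 - <<'E'
from h import *
T=eyes.camera_info("top");S=eyes.camera_info("scene")
d=.11
L=[(T,(d,d,.23),(244,120.3)),(T,(d,-d,.23),(322.3,104.3)),(T,(-d,-d,.23),(342.7,179.7)),(T,(-d,d,.23),(261.7,197)),
(S,(d,-d,.23),(390.3,185.7)),(S,(-d,-d,.23),(329.3,211)),(S,(d,-d,0),(380,244)),(S,(d,d,.23),(341.7,154)),(S,(-d,d,.23),(284.3,176))]
def W(p,l):
    c,s=np.cos(p[2]),np.sin(p[2]); return np.array([p[0]+c*l[0]-s*l[1],p[1]+s*l[0]+c*l[1],l[2]])
def res(p): return np.concatenate([proj(i,W(p,l))[0]-uv for i,l,uv in L])
r=least_squares(res,[.6,0,0],loss='soft_l1'); print(r.x,np.round(r.fun.reshape(-1,2),1))
def inv(p,P): 
    v=P[:2]-p[:2];c,s=np.cos(p[2]),np.sin(p[2]); return np.array([c*v[0]+s*v[1],-s*v[0]+c*v[1]])
for uv in [(321,225.3),(334,223.3),(315,196),(327.3,193.7)]:
    P=ray(T,uv,.179);print("top",P,inv(r.x,P))
for uv in [(284.3,224.3),(289,231.7),(314.3,221.7)]:
    P=ray(S,uv,.179);print("scn",P,inv(r.x,P))
E
```

```text
[ 0.7591896  -0.04541031  0.20336821] [[-0.   0. ]
 [ 1.   0.1]
 [ 0.7 -0.1]
 [-1.4  0.1]
 [ 1.2 -0.7]
 [ 1.2  0.3]
 [-0.9  1. ]
 [-0.6 -1.2]
 [-0.8 -2.9]]
top [ 0.56376937 -0.1185466   0.179     ] [-0.20616427 -0.03216021]
top [ 0.56880631 -0.15331526  0.179     ] [-0.20825333 -0.06722966]
top [ 0.64481626 -0.10512641  0.179     ] [-0.12407713 -0.03538556]
top [ 0.65089442 -0.13865591  0.179     ] [-0.12489616 -0.06945169]
scn [ 0.56652319 -0.12298796  0.179     ] [-0.20436422 -0.03706623]
scn [ 0.56668934 -0.15567811  0.179     ] [-0.2108039  -0.06911625]
scn [ 0.64575771 -0.14282917  0.179     ] [-0.13076989 -0.07250148]
```

Call:
servo_tool(series="-0.03 -0.0275 0 0 0 0 0; -0.066 -0.061 0 0 0 0 0; -0.102 -0.094 0 0 0 0 0; -0.138 -0.127 0 0 0 0 0; -0.174 -0.16 0 0 0 0 0", squeeze=30)

```text
clock: 0.6
position: [0.2741, 0.3554, 0.231]
ee_rot: [-0.0, 0.128, 0.992, -0.0]
contact_force: [1.2, -0.1, -0.8]
width: 0.0857
gripper_force: 0.0
```

Call:
servo_tool(series="-0.036 -0.033 0 0 0 0 0; -0.072 -0.066 0 0 0 0 0; -0.108 -0.1 0 0 0 0 0; -0.144 -0.133 0 0 0 0 0; -0.18 -0.166 0 0 0 0 0")

```text
clock: 1.1
position: [0.4061, 0.1491, 0.2312]
ee_rot: [-0.0, 0.128, 0.992, 0.0]
contact_force: [1.2, 0.6, -0.2]
width: 0.0854
gripper_force: 0.0
```

Call:
servo_tool(series="-0.034 -0.031 0 0 0 -5 0; -0.068 -0.062 0 0 0 -11 0; -0.1 -0.092 0 0 0 -17 0; -0.13 -0.118 0 0 0 -22 0; -0.15 -0.137 0 0 0 -26.4 0")

```text
clock: 1.6
position: [0.5171, -0.0222, 0.2308]
ee_rot: [-0.0, -0.103, 0.995, -0.0]
contact_force: [-0.4, 0.5, -0.8]
width: 0.0856
gripper_force: 0.0
```

Call:
servo_tool(series="-0.015 -0.04 0 0 0 0 0; -0.03 -0.08 0 0 0 0 0; -0.046 -0.122 0 0 0 0 0; -0.046 -0.122 0 0 0 0 0; -0.046 -0.122 0 0 0 0 0")

```text
clock: 2.1
position: [0.5855, -0.1305, 0.2301]
ee_rot: [-0.001, -0.101, 0.995, 0.001]
contact_force: [0.4, 0.5, 0.1]
width: 0.0853
gripper_force: 0.0
```

Run:
```python
from h import *
s=manip.get_state(); i=eyes.camera_info("wrist")
a=eyes.get_image("wrist")[:,:,::-1].copy(); b=eyes.get_image("top")[:,:,::-1]
print(s["position"],s["ee_rot"],s["qpos"],i)
p=np.array([.7592,-.0454,.2034])
Rz=R.from_euler('z',p[2])
loc=[(-.208,-.05+e,.179) for e in(-.018,.018)]+[(-.128,-.05+e,.179) for e in(-.018,.018)]+[(-.186,-.05,.179)]
W=Rz.apply(loc)+[p[0],p[1],0]
print(W[-1],proj(i,W))
for u,v in proj(i,W): cv2.circle(a,(int(round(u)),int(round(v))),2,(0,0,255),-1)
cv2.imwrite("pics/w1.png",a)
```

```text
[ 0.58549355 -0.13050262  0.23011662] [-1.02283407e-03 -1.00922527e-01  9.94893496e-01  7.27528019e-04] [-3.35538862e-01  3.15336680e-01  1.45042210e+00  4.61980371e-04
  1.37830297e+00 -2.10861357e+00] {'fx': 300.5741264321193, 'fy': 300.5741264321193, 'cx': 276.3836387159517, 'cy': 212.87253839385335, 'eye': array([ 0.51961509, -0.14476275,  0.37307325]), 'orientation': array([0.08435276, 0.6262343 , 0.76782515, 0.10563978])}
[ 0.58713433 -0.13194135  0.179     ] [[246.85616764 202.39468737]
 [301.09826522 202.32878357]
 [249.78429064 308.29849298]
 [298.76459068 308.19555096]
 [274.07095958 233.68292452]]
```

View pics/w1.png

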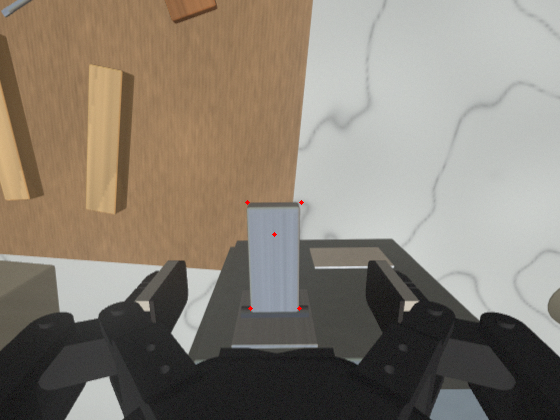

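The blade's predicted corners fall on its image: the end is at row 203, columns 248–300, and the root at row 309. The blade is square to the fingers. I'll lower and pinch.

Call:
servo_tool(series="-0.001 -0.001 0.025 0 0 0 0; -0.001 -0.001 0.05 0 0 0 0; -0.001 -0.001 0.074 0 0 0 0; -0.001 -0.001 0.074 0 0 0 0; -0.001 -0.001 0.074 0 0 0 0")

```text
clock: 2.7
position: [0.5865, -0.1295, 0.1578]
ee_rot: [-0.0, -0.102, 0.995, 0.0]
contact_force: [-0.4, -0.3, -0.0]
width: 0.0851
gripper_force: 0.0
```

Call:
servo_tool(series="0 0 0 0 0 0 0.4; 0 0 0 0 0 0 0.6; 0 0 0 0 0 0 1; 0 0 0 0 0 0 1; 0 0 0 0 0 0 1", squeeze=30)

```text
clock: 3.2
position: [0.5873, -0.1323, 0.1587]
ee_rot: [0.001, -0.102, 0.995, -0.002]
contact_force: [-1.4, -2.9, 5.4]
width: 0.0356
gripper_force: 33.0
```

Call:
servo_tool(series="0 0 0 0 0 0 1; 0 0 0 0 0 0 1; 0 0 0 0 0 0 1; 0 0 0 0 0 0 1; 0 0 0 0 0 0 1")

```text
clock: 3.7
position: [0.5873, -0.1323, 0.1587]
ee_rot: [0.001, -0.102, 0.995, -0.002]
contact_force: [-1.4, -4.6, 6.1]
width: 0.0352
gripper_force: 33.0
```

Call:
servo_tool(series="0 -0.002 -0.001 0 0 0 1; 0 -0.002 -0.002 0 0 0 1; 0 -0.002 -0.003 0 0 0 1; 0 -0.002 -0.004 0 0 0 1; 0 -0.002 -0.004 0 0 0 1")

```text
clock: 4.2
position: [0.5868, -0.1323, 0.1602]
ee_rot: [-0.001, -0.102, 0.995, 0.0]
contact_force: [0.4, -0.7, -7.1]
width: 0.035
gripper_force: 31.8
```

Call:
servo_tool(series="0 0 -0.001 0 0 0 1; 0 0 -0.002 0 0 0 1; 0 0 -0.003 0 0 0 1; 0 0 -0.003 0 0 0 1; 0 0 -0.003 0 0 0 1")

```text
clock: 4.7
position: [0.5868, -0.1321, 0.164]
ee_rot: [-0.001, -0.102, 0.995, 0.001]
contact_force: [-0.2, 0.5, -7.8]
width: 0.0352
gripper_force: 31.3
```

Call:
servo_tool(series="0.002 0 0 0 0 0 1; 0.004 0 0 0 0 0 1; 0.006 0 0 0 0 0 1; 0.006 0 0 0 0 0 1; 0.006 0 0 0 0 0 1")

```text
clock: 5.2
position: [0.5835, -0.1314, 0.1647]
ee_rot: [0.003, -0.101, 0.995, 0.002]
contact_force: [4.4, 6.5, -9.7]
width: 0.0352
gripper_force: 31.4
```

Call:
servo_tool(series="0 0.001 0 0 0 0 1; 0 0.002 0 0 0 0 1; 0 0.0025 0 0 0 0 1; 0 0.0025 0 0 0 0 1; 0 0.0025 0 0 0 0 1")

```text
clock: 5.7
position: [0.5836, -0.1313, 0.1649]
ee_rot: [0.003, -0.101, 0.995, -0.0]
contact_force: [5.8, 0.8, -9.4]
width: 0.0352
gripper_force: 31.4
```

Call:
servo_tool(series="0 0 -0.001 0 0 0 1; -0.0001 0 -0.002 0 0 0 1; -0.0002 0 -0.0025 0 0 0 1; -0.0002 0 -0.0025 0 0 0 1")

```text
clock: 6.1
position: [0.5838, -0.1313, 0.1671]
ee_rot: [0.003, -0.101, 0.995, -0.0]
contact_force: [7.3, 1.1, -11.2]
width: 0.0352
gripper_force: 31.1
```

Call:
servo_tool(series="0 0 -0.001 0 0 0 1; -0.0002 0 -0.002 0 0 0 1; -0.0003 0 -0.0025 0 0 0 1; -0.0003 0 -0.0025 0 0 0 1")

```text
clock: 6.5
position: [0.5842, -0.1314, 0.1695]
ee_rot: [0.003, -0.101, 0.995, -0.0]
contact_force: [6.8, 1.2, -12.0]
width: 0.0353
gripper_force: 31.2
```

Call:
servo_tool(series="-0.0002 0 -0.001 0 0 0 1; -0.0005 0 -0.002 0 0 0 1; -0.0009 0 -0.0025 0 0 0 1; -0.0009 0 -0.0025 0 0 0 1")

```text
clock: 6.9
position: [0.5847, -0.1314, 0.1719]
ee_rot: [0.003, -0.102, 0.995, -0.001]
contact_force: [6.1, 0.6, -11.7]
width: 0.0351
gripper_force: 31.3
```

Call:
servo_tool(series="-0.0002 0 -0.001 0 0 0 1; -0.0005 0 -0.002 0 0 0 1; -0.0007 0 -0.0025 0 0 0 1; -0.0007 0 -0.0025 0 0 0 1")

```text
clock: 7.3
position: [0.5852, -0.1314, 0.1743]
ee_rot: [0.002, -0.102, 0.995, -0.001]
contact_force: [6.5, -0.4, -11.4]
width: 0.0352
gripper_force: 31.3
```

Call:
servo_tool(series="-0.0003 0 -0.001 0 0 0 1; -0.0006 0 -0.002 0 0 0 1; -0.0008 0 -0.0025 0 0 0 1; -0.0008 0 -0.0025 0 0 0 1")

```text
clock: 7.7
position: [0.5859, -0.1314, 0.1766]
ee_rot: [0.002, -0.102, 0.995, -0.001]
contact_force: [6.3, 0.2, -12.0]
width: 0.0354
gripper_force: 31.4
```

Call:
servo_tool(series="-0.0003 0 -0.001 0 0 0 1; -0.0006 0 -0.002 0 0 0 1; -0.0008 0 -0.0025 0 0 0 1; -0.0008 0 -0.0025 0 0 0 1")

```text
clock: 8.1
position: [0.5865, -0.1313, 0.1789]
ee_rot: [0.002, -0.102, 0.995, -0.001]
contact_force: [6.1, -1.6, -11.9]
width: 0.0348
gripper_force: 31.3
```

Call:
servo_tool(series="-0.0003 0 -0.001 0 0 0 1; -0.0006 0 -0.002 0 0 0 1; -0.0008 0 -0.0025 0 0 0 1; -0.0008 0 -0.0025 0 0 0 1")

```text
clock: 8.5
position: [0.5872, -0.1313, 0.1813]
ee_rot: [0.002, -0.102, 0.995, -0.001]
contact_force: [5.1, -0.6, -13.3]
width: 0.0354
gripper_force: 31.4
```

Call:
servo_tool(series="-0.0003 0 -0.001 0 0 0 1; -0.0006 0 -0.002 0 0 0 1; -0.0009 0 -0.0025 0 0 0 1; -0.0009 0 -0.0025 0 0 0 1")

```text
clock: 8.9
position: [0.588, -0.1312, 0.1837]
ee_rot: [0.002, -0.102, 0.995, -0.001]
contact_force: [5.8, -1.9, -12.9]
width: 0.0351
gripper_force: 31.5
```

Call:
servo_tool(series="-0.0004 0 -0.001 0 0 0 1; -0.0008 0 -0.002 0 0 0 1; -0.001 0 -0.0025 0 0 0 1; -0.001 0 -0.0025 0 0 0 1")

```text
clock: 9.3
position: [0.5887, -0.131, 0.1861]
ee_rot: [0.001, -0.102, 0.995, -0.001]
contact_force: [5.2, -1.7, -12.9]
width: 0.035
gripper_force: 31.5
```

Call:
servo_tool(series="-0.0004 0 -0.001 0 0 0 1; -0.0008 0 -0.002 0 0 0 1; -0.0011 0 -0.0025 0 0 0 1; -0.0011 0 -0.0025 0 0 0 1")

```text
clock: 9.7
position: [0.5896, -0.1309, 0.1885]
ee_rot: [0.001, -0.102, 0.995, -0.001]
contact_force: [4.1, -2.0, -13.8]
width: 0.0353
gripper_force: 31.5
```

Call:
servo_tool(series="-0.0004 0 -0.001 0 0 0 1; -0.0008 0 -0.002 0 0 0 1; -0.001 0 -0.0025 0 0 0 1; -0.001 0 -0.0025 0 0 0 1")

```text
clock: 10.1
position: [0.5904, -0.1308, 0.1907]
ee_rot: [0.001, -0.102, 0.995, -0.001]
contact_force: [4.9, -2.3, -15.6]
width: 0.0348
gripper_force: 31.5
```

Call:
servo_tool(series="-0.0005 0 -0.001 0 0 0 1; -0.001 0 -0.002 0 0 0 1; -0.0013 0 -0.0025 0 0 0 1; -0.0013 0 -0.0025 0 0 0 1")

```text
clock: 10.5
position: [0.5915, -0.1306, 0.1933]
ee_rot: [0.001, -0.102, 0.995, -0.001]
contact_force: [4.9, -2.2, -14.2]
width: 0.0353
gripper_force: 31.6
```

Call:
servo_tool(series="-0.0005 0 -0.001 0 0 0 1; -0.001 0 -0.002 0 0 0 1; -0.0014 0 -0.0025 0 0 0 1; -0.0014 0 -0.0025 0 0 0 1")

```text
clock: 10.9
position: [0.5925, -0.1304, 0.1956]
ee_rot: [0.0, -0.102, 0.995, -0.001]
contact_force: [4.5, -2.2, -14.2]
width: 0.0351
gripper_force: 31.6
```

Call:
servo_tool(series="-0.0005 0 -0.001 0 0 0 1; -0.001 0 -0.002 0 0 0 1; -0.0015 0 -0.0025 0 0 0 1; -0.0015 0 -0.0025 0 0 0 1")

```text
clock: 11.3
position: [0.5938, -0.1301, 0.1983]
ee_rot: [0.0, -0.102, 0.995, -0.001]
contact_force: [3.8, -2.4, -15.2]
width: 0.0353
gripper_force: 31.5
```

Call:
servo_tool(series="-0.0005 0 -0.001 0 0 0 1; -0.001 0 -0.002 0 0 0 1; -0.001 0 -0.002 0 0 0 1; -0.001 0 -0.002 0 0 0 1")

```text
clock: 11.7
position: [0.5948, -0.1299, 0.2003]
ee_rot: [0.0, -0.102, 0.995, -0.001]
contact_force: [4.7, -3.0, -14.3]
width: 0.035
gripper_force: 31.6
```

Call:
servo_tool(series="-0.0005 0 -0.001 0 0 0 1; -0.001 0 -0.002 0 0 0 1; -0.001 0 -0.002 0 0 0 1; -0.001 0 -0.002 0 0 0 1")

```text
clock: 12.1
position: [0.5957, -0.1296, 0.2022]
ee_rot: [-0.0, -0.102, 0.995, -0.001]
contact_force: [4.8, -2.5, -14.7]
width: 0.0351
gripper_force: 31.7
```

Call:
servo_tool(series="-0.0005 0 -0.001 0 0 0 1; -0.0011 0 -0.002 0 0 0 1; -0.0011 0 -0.002 0 0 0 1; -0.0011 0 -0.002 0 0 0 1")

```text
clock: 12.5
position: [0.596, -0.129, 0.2051]
ee_rot: [-0.0, -0.102, 0.995, -0.001]
contact_force: [1.8, -5.0, -14.7]
width: 0.0351
gripper_force: 31.7
```

Call:
servo_tool(series="0.001 -0.0005 0 0 0 0 1; 0.002 -0.0005 0 0 0 0 1; 0.003 -0.0005 0 0 0 0 1; 0.003 -0.0005 0 0 0 0 1")

```text
clock: 12.9
position: [0.5943, -0.1287, 0.2052]
ee_rot: [0.001, -0.101, 0.995, 0.001]
contact_force: [4.8, -1.5, -16.1]
width: 0.0354
gripper_force: 32.2
```

Call:
servo_tool(series="0 0 0 0 0 1.5 1; 0 0 0 0 0 3 1; 0 0 0 0 0 4 1; 0 0 0 0 0 4 1")

```text
clock: 13.3
position: [0.5917, -0.1279, 0.2056]
ee_rot: [-0.002, -0.067, 0.998, 0.001]
contact_force: [-4.8, 2.5, -9.0]
width: 0.0351
gripper_force: 33.1
```

Run:
```python
from h import *
s=manip.get_state(); print(s["position"],s["ee_rot"],s["contact_force"],s["moment"])
a=eyes.get_image("top")[95:235,235:365,::-1]; b=eyes.get_image("scene")[145:285,270:400,::-1]
o=np.hstack([cv2.resize(x,None,fx=3,fy=3,interpolation=cv2.INTER_CUBIC) for x in(a,b)])
cv2.imwrite("pics/c2.png",np.clip(o*1.6,0,255).astype('uint8'))
```

```text
[ 0.59168515 -0.12788335  0.20564475] [-0.00160125 -0.06745652  0.99772028  0.00113466] [-4.8426484   2.52959313 -8.98416091] [0.45101332 0.95734863 0.70746282]
```

View pics/c2.png

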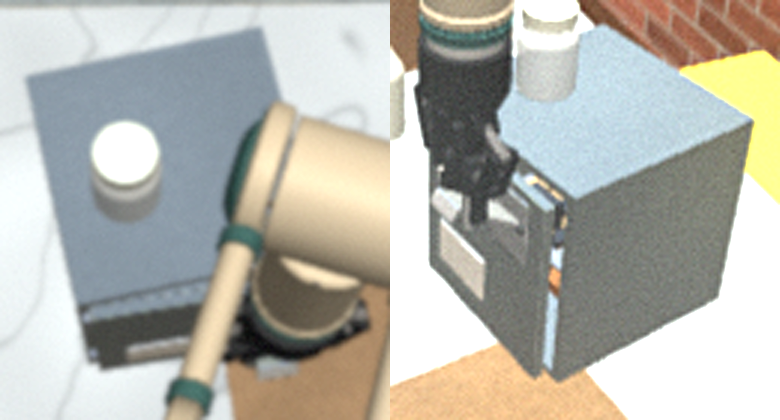

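The scene crop shows the door ajar, with a gap visible at its right edge near (550,300), so the pawl is free. Now I'll swing the door along its arc.

Call:
servo_tool(series="0.0039 0.0016 0 0 0 1.5 1; 0.0078 0.0033 0 0 0 3 1; 0.0116 0.0051 0 0 0 4.5 1; 0.0154 0.007 0 0 0 6 1; 0.0191 0.009 0 0 0 7.5 1")

```text
clock: 13.9
position: [0.5719, -0.1215, 0.2055]
ee_rot: [-0.001, -0.002, 1.0, 0.001]
contact_force: [-4.4, 3.0, -7.3]
width: 0.0347
gripper_force: 33.9
```

Call:
servo_tool(series="0.0075 0.0027 0 0 0 2.5 1; 0.0145 0.0057 0 0 0 5 1; 0.0206 0.009 0 0 0 7.5 1; 0.0267 0.0125 0 0 0 10 1; 0.0326 0.0163 0 0 0 12.5 1")

```text
clock: 14.4
position: [0.54, -0.1046, 0.2055]
ee_rot: [-0.0, 0.108, 0.994, 0.002]
contact_force: [-1.5, 5.1, -10.0]
width: 0.0356
gripper_force: 33.5
```

Call:
servo_tool(series="0.0065 0.0035 0 0 0 2.5 1; 0.0128 0.0067 0 0 0 5 1; 0.0191 0.01 0 0 0 7.5 1; 0.0252 0.0135 0 0 0 10 1; 0.0311 0.0173 0 0 0 12.5 1")

```text
clock: 14.9
position: [0.5131, -0.0815, 0.2057]
ee_rot: [-0.0, 0.216, 0.976, 0.001]
contact_force: [-3.1, 4.8, -8.3]
width: 0.0353
gripper_force: 33.6
```

Call:
servo_tool(series="0.0065 0.0027 0 0 0 2.5 1; 0.0128 0.0057 0 0 0 5 1; 0.0191 0.009 0 0 0 7.5 1; 0.0252 0.0125 0 0 0 10 1; 0.0311 0.0163 0 0 0 12.5 1")

```text
clock: 15.4
position: [0.4918, -0.0533, 0.2058]
ee_rot: [-0.0, 0.321, 0.947, 0.001]
contact_force: [-3.4, 4.0, -9.2]
width: 0.0352
gripper_force: 33.7
```

Call:
servo_tool(series="0.0065 0.0027 0 0 0 2.5 1; 0.0128 0.0057 0 0 0 5 1; 0.0191 0.009 0 0 0 7.5 1; 0.0252 0.0125 0 0 0 10 1; 0.0311 0.0163 0 0 0 12.5 1")

```text
clock: 15.9
position: [0.4771, -0.0212, 0.2058]
ee_rot: [-0.001, 0.422, 0.907, 0.002]
contact_force: [-3.0, 3.6, -9.1]
width: 0.0352
gripper_force: 33.9
```

Call:
servo_tool(series="0.0065 0.0027 0 0 0 2.5 1; 0.0128 0.0057 0 0 0 5 1; 0.0191 0.009 0 0 0 7.5 1; 0.0252 0.0125 0 0 0 10 1; 0.0311 0.0163 0 0 0 12.5 1")

```text
clock: 16.4
position: [0.4696, 0.0134, 0.206]
ee_rot: [-0.001, 0.518, 0.855, 0.002]
contact_force: [-3.6, 5.6, -8.0]
width: 0.0351
gripper_force: 34.0
```

Call:
servo_tool(series="0.0065 0.0027 0 0 0 2.5 1; 0.0128 0.0057 0 0 0 5 1; 0.0191 0.009 0 0 0 7.5 1; 0.0252 0.0125 0 0 0 10 1; 0.0311 0.0163 0 0 0 12.5 1")

```text
clock: 16.9
position: [0.4698, 0.0488, 0.2061]
ee_rot: [-0.001, 0.608, 0.794, 0.002]
contact_force: [-2.5, 5.9, -9.5]
width: 0.0351
gripper_force: 34.0
```

Call:
servo_tool(series="0.0039 0.0016 0 0 0 1.5 1; 0.0065 0.0027 0 0 0 2.5 1; 0.0078 0.0033 0 0 0 3 1; 0.0078 0.0033 0 0 0 3 1; 0.0078 0.0033 0 0 0 3 1")

```text
clock: 17.4
position: [0.471, 0.0574, 0.2062]
ee_rot: [-0.001, 0.628, 0.778, 0.003]
contact_force: [-3.9, 6.2, -7.9]
width: 0.0354
gripper_force: 33.6
```

Call:
servo_tool(series="0.0042 0 0.005 0 0 0 1; 0.0074 0 0.01 0 0 0 1; 0.01 0 0.015 0 0 0 1; 0.0123 0 0.02 0 0 0 1; 0.0141 0 0.026 0 0 0 1")

```text
clock: 17.9
position: [0.4686, 0.0692, 0.1815]
ee_rot: [0.001, 0.629, 0.778, 0.002]
contact_force: [-5.6, 1.9, -0.4]
width: 0.0353
gripper_force: 32.1
```

Call:
servo_tool(series="0.0013 0 0.005 0 0 0 1; 0.0021 0 0.01 0 0 0 1; 0.0027 0 0.015 0 0 0 1; 0.0028 0 0.018 0 0 0 1; 0.0028 0 0.018 0 0 0 1")

```text
clock: 18.4
position: [0.4685, 0.0722, 0.1658]
ee_rot: [0.001, 0.629, 0.778, 0.003]
contact_force: [-9.5, 2.3, 12.3]
width: 0.035
gripper_force: 32.5
```

Call:
servo_tool(series="0 -0.001 -0.001 0 0 0 1; 0 -0.002 -0.002 0 0 0 1; 0 -0.003 -0.003 0 0 0 1; 0 -0.003 -0.003 0 0 0 1")

```text
clock: 18.8
position: [0.468, 0.0709, 0.1662]
ee_rot: [0.003, 0.628, 0.778, 0.003]
contact_force: [2.8, 4.5, 0.6]
width: 0.0355
gripper_force: 32.2
```

Call:
servo_tool(series="0 0 0 0 0 0 0.4; 0 0 0 0 0 0 0.2; 0 0 0 0 0 0 0; 0 0 0 0 0 0 0; 0 0 0 0 0 0 0")

```text
clock: 19.3
position: [0.4648, 0.07, 0.1643]
ee_rot: [0.0, 0.628, 0.778, -0.0]
contact_force: [-0.3, 0.1, 0.0]
width: 0.0855
gripper_force: 0.0
```

Call:
servo_tool(series="0 0 -0.02 0 0 0 0; 0 0 -0.05 0 0 0 0; 0 0 -0.09 0 0 0 0; 0 0 -0.13 0 0 0 0; 0 0 -0.16 0 0 0 0")

```text
clock: 19.8
position: [0.4653, 0.0701, 0.3269]
ee_rot: [0.001, 0.628, 0.778, 0.001]
contact_force: [0.8, 0.4, -0.4]
width: 0.0854
gripper_force: 0.0
```

Run:
```python
from h import *
s=manip.get_state(); print(s["position"],s["contact_force"],s["width"])
a=eyes.get_image("scene")[:,:,::-1]; b=eyes.get_image("wrist")[:,:,::-1]
cv2.imwrite("pics/end.png",np.hstack([cv2.resize(a[120:400,180:420],None,fx=1.6,fy=1.6),cv2.resize(b,(400,448))]))
```

```text
[0.46526356 0.07011191 0.32685986] [ 0.77690915  0.41240983 -0.40695571] 0.08536525599908873
```

View pics/end.png

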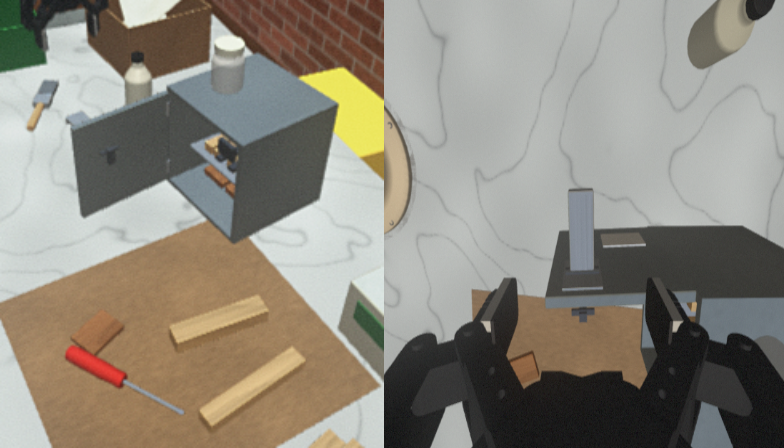

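The picture shows the door standing open at about a right angle and the other objects where they were. In the wrist image the blade end is at about (276,177). I'll check that it is level, let things settle, then hand in.

Run:
```python
from h import *
i=eyes.camera_info("wrist")
for th in (1.5,1.57,1.64):
  for ph in (0,.15):
    pts=[(-.006-.086*np.cos(ph) if 0 else -.006-.092*np.cos(ph)-.004*-np.sin(ph),-.15+e,.175+.092*np.sin(ph)+.004*np.cos(ph)) for e in(-.018,.018)]
    W=R.from_euler('z',.2034-th).apply(pts)+[.6313,.0303,0]
    print(th,ph,proj(i,W).round(1).tolist())
print(manip.get_state()["clock"])
```

```text
1.5 0 [[252.2, 185.5], [288.7, 183.3]]
1.5 0.15 [[251.4, 189.9], [289.5, 187.5]]
1.57 0 [[258.7, 173.4], [295.6, 173.7]]
1.57 0.15 [[258.0, 177.3], [296.6, 177.6]]
1.64 0 [[266.2, 161.6], [303.3, 164.5]]
1.64 0.15 [[265.7, 164.9], [304.5, 168.0]]
19.9
```

Call:
servo_tool(series="0 0 0 0 0 0 0; 0 0 0 0 0 0 0; 0 0 0 0 0 0 0; 0 0 0 0 0 0 0; 0 0 0 0 0 0 0")

```text
clock: 20.4
position: [0.4646, 0.0702, 0.3236]
ee_rot: [-0.001, 0.628, 0.778, -0.0]
contact_force: [0.5, 0.3, -0.0]
width: 0.0854
gripper_force: 0.0
```

```bash
python3 -c "
from rig import manip
print(manip.sign_off())"
```

```text
the job is handed in; nothing more can be done
None
```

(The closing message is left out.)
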